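# Set the torque sleeve of the bench screwdriver

## Robot

A 7-joint arm with a two-finger parallel gripper is mounted at the origin on the work surface. World frame = base frame: x ahead of the robot, y to its left, z up, the work surface at z = 0. Lengths are in m, angles in rad, forces in N, time in s.
With the tool pointing down it reaches from about 0.425 to 0.875 m from the base axis. Payload 8.4 kg.
Tool frame: the origin (TCP) lies midway between the tips of the shut fingers; the grasp point (between the pads) lies 19 mm behind it; z points along the fingers, y is the line along which they close (so a half turn about z gives the same grasp; the last joint's range is limited). The gripper opens to 85 mm and grips with 20 to 120 N. Pads are 22 mm wide; open, the fingers measure 114 mm over their backs; the gripper's body (76 mm by 85 mm) begins 54 mm behind the grasp point. The pads swing forward as they close: fully open they stand 13 mm farther back than shut.
Start: joints at [-1.293, 0.333, 0.04, 1.465, -0.013, 1.343, -0.059], TCP at [0.239, 0.604, 0.231] pointing down, gripper open.
Joint ranges: [-2.58, 2.58], [-0.38, 2.09], [-1.3, 1.39], [0.25, 2.4], [-1.5, 4.64], [0.08, 2.09], [-2.65, 2.65]. Speed limits (rad/s): [2.22, 2.22, 2.79, 2.79, 3.14, 3.14, 3.14].

## Interface

Orientations are given as a unit quaternion [w, x, y, z].
In Python, from workcell import readout, viewer, bot gives the robot as it stands.
- The arm moves only by the shell command python3 -m jog 'ROWS'. ROWS is JSON, a list that holds one entry, the list of rows, each a list of 7 numbers: the shift along the tool's x, y, z in mm, then the turn, a rotation vector about the tool's x, y, z in rad, then the finger opening in mm, from 0 to 85.4. A call has 1 to 12 rows; each row is the pose to reach, as a shift and turn from the pose commanded when the call began, along the tool's axes at that moment; what a row does not reach only later rows make up. A row lasts 1/8 s, in which the tool goes at most 62.5 mm and 10.7 degrees, less where a joint would pass 70% of its speed; a pose out of reach is approached as far as the arm can. A call with a gripper value outside its range is refused whole. The fingers move at their own pace and stop on an object; the grip force is fixed at half the most. Time passes only in rows, so rows that repeat a pose let the fingers close. It gives the time, the measured TCP pose, the force, the opening and the grip force at its end, in the units of the state.
- readout.state(): the state, without advancing time (a new reading comes with each control period).
- viewer.read_camera(name): name is "side" or "top"; returns the picture (400x640x3 uint8, red, green, blue); there is no depth.
- viewer.calibration(name): a dict with "fx", "fy", "cx", "cy" (pixels), "T" (4x4, takes a point from camera to world coordinates). Camera axes: x right, y up, looking along -z (the intrinsics and any distortion apply to the point x, -y, -z); pixel columns grow to the right and rows downward; lengths in m; the calibration is good to about 2 mm. A picture is of the moment at which its call begins. calibration takes no time and is no camera call.
- bot.hand_in(): hands the job in; it is judged then, once.
The state is a dict: "time_s": time; "joint_pos": joint angles; "qd": joint speeds; "joint_efforts": joint torques, N m; "tcp_pos": TCP position; "orientation": TCP orientation; "wrist_force": force on the tool from outside, world axes, zero at the start; "torque": the same for the moment, N m; "grip_width": finger opening in m; "gripper_force": force on a finger pad.
Only numpy, scipy, OpenCV 4.12 (cv2) and the standard library are available. Lean on these libraries where they do the work, as an engineer would, in place of code of your own. Each camera call takes 0.05 s, during which the arm holds its last target. There are 200 camera calls.

## Task

First swing the bench lamp aside, away from above the torque screwdriver, all the way to its stop on the left. Then set the screwdriver's scale sleeve to 7 (it is locked while down: pull it up along its slanted axis, turn it, and let it drop home into the notch) and let go. Leave the lamp aside, and the phones, tins, bottle and small screwdriver where they are.

Things in the scene. Friction and masses are not known exactly. Their poses are not given: they have to be found in the camera images.
- holder: aluminium holder fixed on the bench, base plate 140 x 90 x 12 mm, origin under it. A torque screwdriver (black handle 34 mm across) is clamped in it nose down, leaning 0.52 rad (30 deg) from vertical towards the holder's -x, roughly to the robot's right. The sleeve's foot lies at (-20, 0, 105) mm in this frame; its axis runs up along (-0.497, 0, 0.868).
- sleeve_grip (a point): point on the scale sleeve's axis at the height to grip. The sleeve is a ribbed steel cylinder, 42 mm in diameter, 44 mm long, at the screwdriver's upper end; this point is 30 mm above its foot, 14 mm below its flat top. z runs up along the sleeve's axis; x and y turn with the sleeve. A white pointer at its foot and a black line on its top, both along its -y, show the value set.
- scale_disc (a point): centre of the fixed black scale disc (72 mm in diameter) at the sleeve's foot; axes fixed like the holder's. White ticks 0 to 8 stand 22.5 deg apart on its higher half: 0 on the side away from the robot (holder -y), 4 at the highest point, 8 on the robot's side (holder +y). 0, 4 and 8 are long ticks, the others short.
- sleeve (a joint): setting of the scale sleeve, rad: value n is at n x 0.3927 (pi/8); 0 at scale 0, 2.749 at scale 7, end stops at 0 and 3.14 (scale 8). It grows turning anticlockwise seen from above, on top of the sleeve. With the sleeve down, notch teeth lock it; dropped near a value, it centres itself in that notch.
- lift (a joint): how far the sleeve is pulled up along its axis, m: 0 down and locked, stop at 0.009; it turns freely above 0.006. A spring of 4.5 to 9 N pulls it down.
- lamp_knob (a point): middle of the upright black knob (16 mm in diameter, 40 mm high, its top 18 mm above this point) on top of the blue lamp shade. The shade (90 mm across at its lower rim) reaches from 82 mm to 22 mm below this point; it hangs on a bar 6 mm in radius, 42 mm below this point, that runs horizontally to the post.
- lamp_hinge (a point): point on the lamp's upright hinge axis at the top of its post, beyond the holder, 230 mm from the knob's axis, 42 mm below the knob's middle. Post 18 mm in diameter on a round foot of 100 mm, 18 mm high.
- lamp_arm (a joint): angle of the lamp arm, rad: near 0 the shade hangs over the screwdriver; it grows as the shade swings to the robot's left (clockwise seen from above), to a stop at 1.15. It stays where it is left.
- phone: loose phone lying flat, 150 x 72 x 8 mm, origin under its centre; leave alone
- phone_open: loose phone without its glass, 150 x 72 x 8 mm, origin under its centre; leave alone
- screw_tin: loose open steel tray with four compartments, 70 x 55 x 22 mm, origin under its centre; leave alone
- bottle: loose small clear bottle, 40 mm in diameter, 100 mm high, origin under its centre; leave alone
- solder_tin: loose round flat tin, 50 mm in diameter, 22 mm high, origin under its centre; leave alone
- driver: loose small screwdriver lying on the bench, 150 mm long; leave alone

How it is judged:
By the outcome, as a careful person would: the job done as asked, in the order asked, and still so for the second after the job is handed in, with the robot touching nothing.
It also fails if it takes over 64 s, if anything falls off the work surface, if the arm or the gripper's body presses on something with over 40 N, if the wrist force passes 120 N, or if a joint passes its speed limit or range.

## Working session

There is one attempt and no reset: what is moved stays moved. The work goes in short steps, Python scripts to look and compute and a shell command to move; the robot and the scene stay as the last step left them, time stands still between calls to the robot, and variables do not carry over. Pictures are saved under pics/ and viewed, at most 10 in all, crops included, and the job is handed in when it is done.

```bash
ls; mkdir -p pics; python3 - <<'E'
from workcell import readout, viewer
import cv2,numpy as np
np.set_printoptions(precision=4,suppress=True)
for n in("side","top"):
    im=viewer.read_camera(n); cv2.imwrite(f"pics/{n}0.png",im[:,:,::-1]); c=viewer.calibration(n); print(n,c)
s=readout.state(); print(s)
E
```

```text
pics
side {'fx': 433.56387673019526, 'fy': 433.56387673019526, 'cx': 325.10644442550085, 'cy': 193.1514906529997, 'T': array([[ 0.9986,  0.0264, -0.0466,  0.5125],
       [-0.0536,  0.4659, -0.8832, -1.0494],
       [-0.0016,  0.8844,  0.4667,  0.7488],
       [ 0.    ,  0.    ,  0.    ,  1.    ]])}
top {'fx': 466.54759499455963, 'fy': 466.54759499455963, 'cx': 322.1060329899195, 'cy': 199.59572988469102, 'T': array([[-0.0181,  0.9845, -0.1746,  0.3387],
       [-0.9996, -0.0218, -0.0193, -0.0194],
       [-0.0228,  0.1742,  0.9844,  1.6092],
       [ 0.    ,  0.    ,  0.    ,  1.    ]])}
{'time_s': 0.1, 'joint_pos': array([-1.2932,  0.3338,  0.0399,  1.4662, -0.0134,  1.3433, -0.0585]), 'qd': array([ 0.0012, -0.0014, -0.0006, -0.0027,  0.0002, -0.0002,  0.0003]), 'joint_efforts': array([  0.0042, -66.001 ,   1.3704, -40.6469,   0.0173,   0.009 ,
         0.    ]), 'tcp_pos': array([0.239 , 0.604 , 0.2305]), 'orientation': array([-0.0001,  0.1873,  0.9823, -0.0007]), 'wrist_force': array([-0.079 ,  0.5471, -0.2407]), 'torque': array([ 0.012 , -0.0389,  0.0083]), 'gripper_force': 0.0, 'grip_width': 0.08579755309898478}
```

View pics/side0.png

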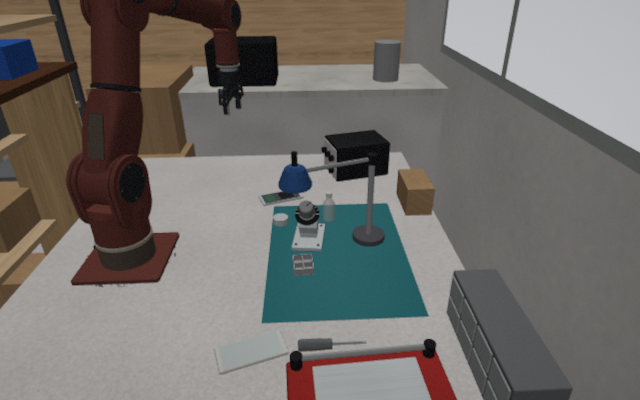

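View pics/top0.png

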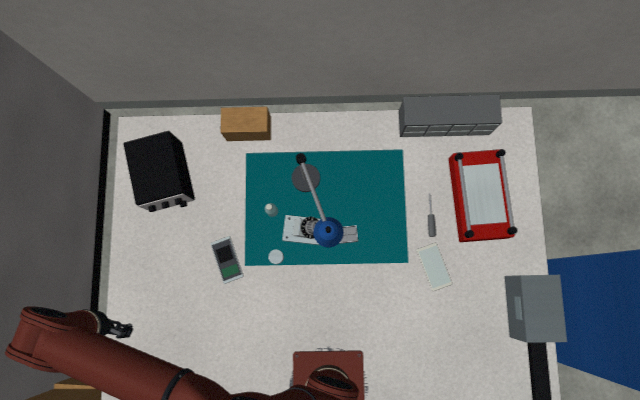

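```bash
python3 - <<'E'
import cv2,numpy as np
a=cv2.imread("pics/top0.png")[140:270,235:415]; b=cv2.imread("pics/side0.png")[140:285,250:410]
A=cv2.resize(a,None,fx=4,fy=4,interpolation=cv2.INTER_CUBIC)[:, :]
A=cv2.resize(a,(400,289),interpolation=cv2.INTER_CUBIC)
A=cv2.resize(a[:,30:130],(400,520),interpolation=cv2.INTER_CUBIC);B=cv2.resize(b[:,20:120],(400,580),interpolation=cv2.INTER_CUBIC)
o=np.zeros((580,800,3),np.uint8);o[:520,:400]=A;o[:,400:]=B
cv2.imwrite("pics/c0.png",o)
E
```

```text
(no output)
```

View pics/c0.png

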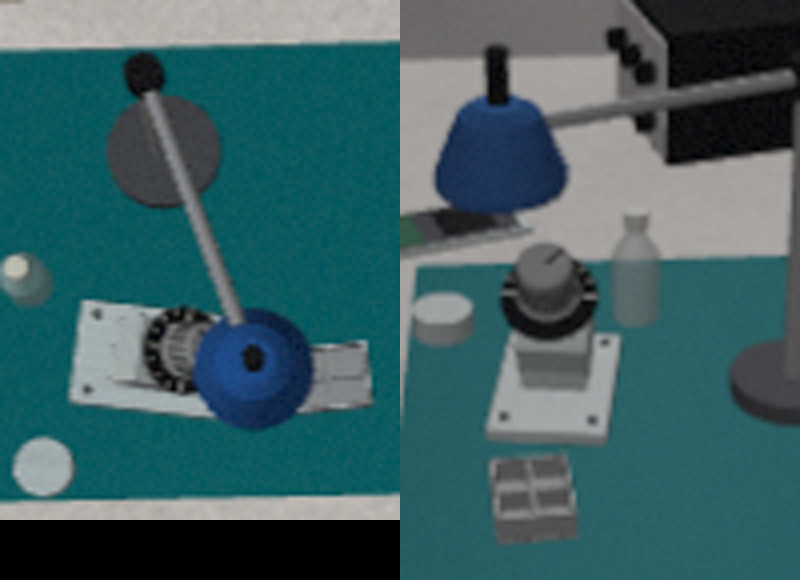

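```bash
cat > h.py <<'E'
import numpy as np,cv2
from workcell import readout, viewer
from scipy.spatial.transform import Rotation as R
np.set_printoptions(precision=4,suppress=True)
def ray(n,p):
    c=viewer.calibration(n);T=c["T"]
    d=T[:3,:3]@np.array([(p[0]-c["cx"])/c["fx"],-(p[1]-c["cy"])/c["fy"],-1]); return T[:3,3],d/np.linalg.norm(d)
def plane(n,p,z):
    o,d=ray(n,p); return o+d*(z-o[2])/d[2]
def tri(pt,ps):
    o1,d1=ray("top",pt);o2,d2=ray("side",ps)
    A=np.c_[d1,-d2];t=np.linalg.lstsq(A,o2-o1,rcond=None)[0]
    a=o1+d1*t[0];b=o2+d2*t[1];return (a+b)/2,np.linalg.norm(a-b)
def proj(n,X):
    c=viewer.calibration(n);T=c["T"];q=T[:3,:3].T@(np.asarray(X)-T[:3,3])
    return np.array([c["cx"]+c["fx"]*q[0]/-q[2],c["cy"]-c["fy"]*q[1]/-q[2]])
def Rt():
    s=readout.state();w,x,y,z=s["orientation"];return s,R.from_quat([x,y,z,w])
def rel(p,Rg=None):
    "shift mm and rotvec in tool axes from the present pose to TCP p, rotation Rg"
    s,r=Rt(); rv=np.zeros(3) if Rg is None else (r.inv()*Rg).as_rotvec()
    return r.inv().apply(np.asarray(p)-s["tcp_pos"])*1000,rv
E
python3 - <<'E'
from h import *
T=lambda X,Y:(265+X/4,140+Y/4); S=lambda X,Y:(270+(X-400)/4,140+Y/4)
k,e=tri(T(253,355),S(497,50)); print("knobtop",k,e)
h,e=tri(T(145,73),(373,158)); print("hinge",h,e)
print("post foot",plane("top",T(163,152),.018),plane("side",(369,235),.018))
print("d",np.linalg.norm((k-h)[:2]))
for p in[(80,300),(70,403)]: print("plate top",plane("top",T(*p),.012))
for p in[(487,437),(607,441),(620,336)]: print("plate side",plane("side",S(*p),.012))
s,r=Rt();print(r.as_matrix())
E
```

```text
knobtop [ 0.4864 -0.0096  0.32  ] 0.003126888083590733
hinge [0.7048 0.0666 0.2665] 0.0034375769616373703
post foot [0.6989 0.0676 0.018 ] [0.7046 0.0529 0.018 ]
d 0.2313163260532417
plate top [0.5707 0.1414 0.012 ]
plate top [0.4817 0.1504 0.012 ]
plate side [ 0.4698 -0.0005  0.012 ]
plate side [ 0.5572 -0.0104  0.012 ]
plate side [0.5744 0.1333 0.012 ]
[[-0.9298  0.368  -0.0004]
 [ 0.368   0.9298 -0.0014]
 [-0.0001 -0.0014 -1.    ]]
```

```bash
python3 -m jog '[[[-20,-20,-60,0,0,-0.05,50],[-60,-60,-110,0,0,-0.15,50],[-100,-105,-150,0,0,-0.25,50],[-140,-148,-150,0,0,-0.35,45],[-180,-190,-150,0,0,-0.45,45],[-220,-232,-150,0,0,-0.55,45],[-260,-274,-150,0,0,-0.65,45],[-300,-316,-150,0,0,-0.712,45],[-340,-358,-150,0,0,-0.712,45],[-380,-400,-150,0,0,-0.712,45],[-420,-442,-150,0,0,-0.712,45],[-456,-480,-150,0,0,-0.712,45]]]'; python3 - <<'E'
from h import *
im=viewer.read_camera("top");cv2.imwrite("pics/t1.png",im[:,:,::-1]);im2=viewer.read_camera("side")
o=np.vstack([cv2.resize(im[150:270,240:400],(400,300)),cv2.resize(im2[60:240,220:460],(400,300))]);cv2.imwrite("pics/c1.png",o[:,:,::-1])
print(Rt()[1].as_matrix(),rel([.4864,-.0096,.297],R.from_matrix(np.array([[-.944,-.329,0],[-.329,.944,0],[0,0,-1]]))))
E
```

```text
time_s: 1.6
tcp_pos: [0.4868, -0.012, 0.3813]
orientation: [0.0, -0.166, 0.986, 0.0]
wrist_force: [0.5, 1.4, -0.2]
grip_width: 0.0452
gripper_force: 0.0
[[-0.9472 -0.3206  0.0005]
 [-0.3206  0.9472 -0.0014]
 [-0.     -0.0014 -1.    ]] (array([-1.2599,  6.459 , 84.3379]), array([-0.0014, -0.    , -0.0089]))
```

View pics/c1.png

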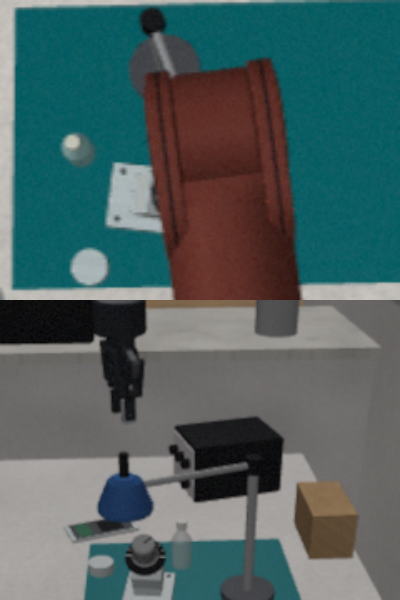

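The side view shows the fingers (123, 415 in the crop) straight above the knob (123, 465). Now I descend around it and narrow the cage.

```bash
python3 -m jog '[[[0,2,30,0,0,0,42],[0,2,55,0,0,0,42],[0,2,75,0,0,0,42],[0,2,83,0,0,0,42],[0,2,83,0,0,0,32],[0,2,83,0,0,0,24],[0,2,83,0,0,0,24],[0,2,83,0,0,0,24]]]'; python3 - <<'E'
from h import *
h=np.array([.7045,.0665]);th0=np.radians(199.2)
s,r=Rt();M0=r; p0=np.array([.4864,-.0096,s["tcp_pos"][2]])
print(s["tcp_pos"],M0.as_matrix())
# arc offsets in tool axes
for a in np.arange(.05,1.26,.1):
    th=th0-a;p=np.r_[h+.2305*np.array([np.cos(th),np.sin(th)]),s["tcp_pos"][2]]
    print(round(a,2),M0.inv().apply(p-p0)*1000)
im2=viewer.read_camera("side");cv2.imwrite("pics/c2.png",cv2.resize(im2[100:220,220:400],(600,400),interpolation=2)[:,:,::-1])
E
```

```text
time_s: 2.7
tcp_pos: [0.4861, -0.0078, 0.2987]
orientation: [0.0, -0.167, 0.986, 0.0]
wrist_force: [-0.3, -0.9, 0.3]
grip_width: 0.0242
gripper_force: 0.0
[ 0.4861 -0.0078  0.2987] [[-0.9444 -0.3289  0.0005]
 [-0.3289  0.9444  0.0001]
 [-0.0005 -0.     -1.    ]]
0.05 [-0.7835 11.6614 -0.0001]
0.15 [-3.084  34.5867  0.0002]
0.25 [-7.6617 57.1677  0.0016]
0.35 [-14.4709  79.179    0.0041]
0.45 [-23.4435 100.4005   0.0078]
0.55 [-34.4899 120.6202   0.0126]
0.65 [-47.4998 139.6361   0.0185]
0.75 [-62.343  157.2581   0.0253]
0.85 [-78.8714 173.3103   0.033 ]
0.95 [-96.9198 187.6322   0.0416]
1.05 [-116.3078  200.0807    0.051 ]
1.15 [-136.8417  210.5315    0.061 ]
1.25 [-158.3163  218.8801    0.0716]
```

View pics/c2.png

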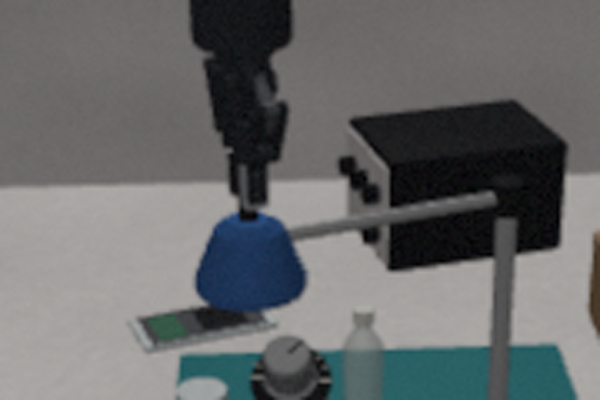

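```bash
python3 -m jog '[[[-1,12,0,0,0,0.05,24],[-3,35,0,0,0,0.15,24],[-8,57,0,0,0,0.25,24],[-14,79,0,0,0,0.35,24],[-23,100,0,0,0,0.45,24],[-34,121,0,0,0,0.55,24],[-47,140,0,0,0,0.65,24],[-62,157,0,0,0,0.75,24],[-79,173,0,0,0,0.85,24],[-97,188,0,0,0,0.95,24],[-97,188,0,0,0,0.95,24]]]'; python3 - <<'E'
from h import *
im2=viewer.read_camera("side");cv2.imwrite("pics/c3.png",cv2.resize(im2[60:240,200:440],(600,450),interpolation=2)[:,:,::-1])
E
```

```text
time_s: 4.12
tcp_pos: [0.5157, 0.2032, 0.2978]
orientation: [-0.0, 0.302, 0.953, -0.0]
wrist_force: [-0.7, 0.1, 0.1]
grip_width: 0.024
gripper_force: 0.0
```

View pics/c3.png

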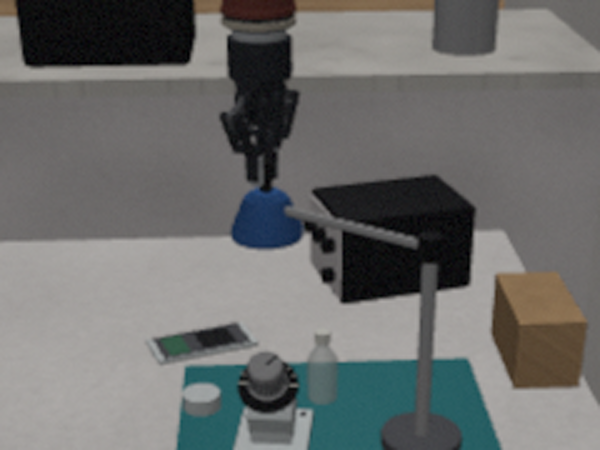

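```bash
python3 -m jog '[[[0,8,0,0,0,0.03,24],[-1,16,0,0,0,0.07,24],[-1,23,0,0,0,0.1,24],[-2,29,0,0,0,0.125,24],[-3,35,0,0,0,0.15,24],[-4,40,0,0,0,0.175,24],[-4,43,0,0,0,0.19,24],[-4,43,0,0,0,0.19,24]]]'
```

```text
time_s: 5.18
tcp_pos: [0.5326, 0.2208, 0.2978]
orientation: [-0.01, 0.396, 0.918, -0.014]
wrist_force: [-72.8, -51.1, 39.2]
grip_width: 0.0243
gripper_force: 44.7
```

The finger pressed the lamp against its stop (89 N), so it has arrived. I back off, open and rise.

```bash
python3 -m jog '[[[0,-12,0,0,0,-0.05,24],[1,-20,0,0,0,-0.08,24],[1,-21,0,0,0,-0.08,24],[1,-21,0,0,0,-0.08,32],[1,-21,0,0,0,-0.08,40],[1,-21,0,0,0,-0.08,40],[1,-21,-30,0,0,-0.08,40],[1,-21,-60,0,0,-0.08,40],[1,-21,-90,0,0,-0.08,40],[1,-21,-100,0,0,-0.08,40]]]'; python3 - <<'E'
from h import *
im2=viewer.read_camera("side");im=viewer.read_camera("top")
cv2.imwrite("pics/s4.png",im2[:,:,::-1]);cv2.imwrite("pics/t4.png",im[:,:,::-1])
o=np.zeros((600,800,3),np.uint8)
o[:,:400]=cv2.resize(im[200:260,290:330],(400,600),interpolation=2)
o[:,400:]=cv2.resize(im2[60:240,240:400],(400,450),interpolation=2)[:,:].repeat(1,0)[:450] if 0 else np.vstack([cv2.resize(im2[190:250,285:325],(400,600),interpolation=2)])
cv2.imwrite("pics/c4.png",o[:,:,::-1])
E
```

```text
time_s: 6.42
tcp_pos: [0.5285, 0.2208, 0.3999]
orientation: [0.001, 0.355, 0.935, 0.001]
wrist_force: [-0.5, 0.1, -0.5]
grip_width: 0.0399
gripper_force: 0.0
```

View pics/c4.png

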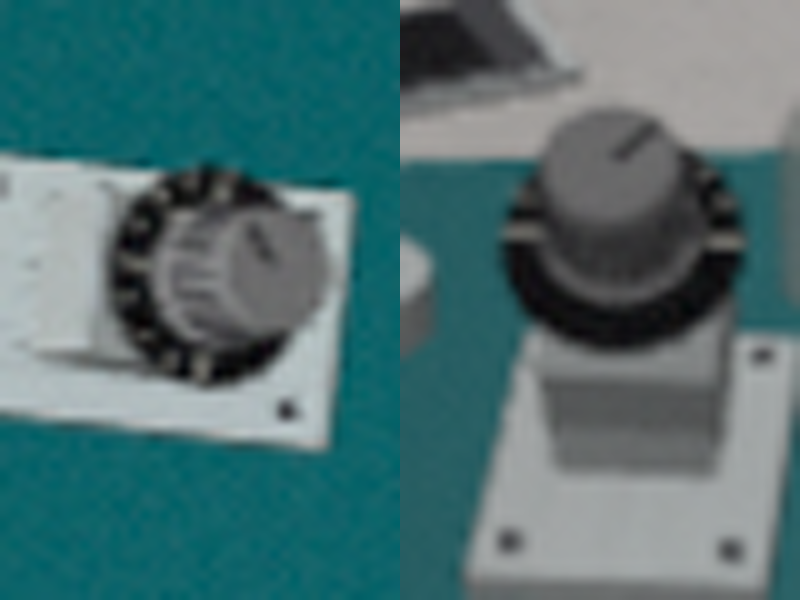

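```bash
cat >> h.py <<'E'
def frames():
    T=lambda X,Y:(290+X/10,200+Y/10)
    c=[np.array([.5707,.1414]),np.array([.4817,.1504]),plane("top",T(352,192),.012)[:2],plane("top",T(326,450),.012)[:2]]
    s=[plane("side",(270+(X-400)/4,140+Y/4),.012)[:2] for X,Y in[(487,437),(607,441),(620,336)]]
    x=(c[0]+c[1]-c[2]-c[3]);x/=np.linalg.norm(x)
    # mean of both cameras' corners
    far_r=(c[2]+s[1])/2;far_l=(c[0]+s[2])/2;near_r=(c[3]+s[0])/2
    o=np.r_[(far_l+near_r)/2,0]
    yaw=np.arctan2(x[1],x[0]);H=R.from_euler("z",yaw)
    return o,H,c,s
E
python3 - <<'E'
from h import *
o,H,c,s=frames();print("o",o,"yaw",H.as_euler("zyx")[0]);print(*c,*s)
ax=H.apply([-.497,0,.868]);f=o+H.apply([-.020,0,.105]);top=f+.044*ax
print("axis",ax,"foot",f,"top",top)
print("proj top",proj("top",top),"seen",(318,226.5),"side",proj("side",top),"seen",(306.3,206))
t,e=tri((318,226.5),(306.3,206));print("tri top",t,e)
n,d=ray("side",(285+25.5,190+12.5));
p=n+d*((top-n)@ax)/(d@ax); n,d=ray("side",(285+21.2,190+16.0)); q=n+d*((top-n)@ax)/(d@ax)
v=p-q; hx=np.cross(H.apply([0,1,0]),ax)  # in-plane x
a=np.arctan2(v@hx,v@H.apply([0,-1,0])); print("line angle from -y",a, a/.3927)
n1,d=ray("top",(290+24.5,200+22.2));p=n1+d*((top-n1)@ax)/(d@ax);n1,d=ray("top",(290+27.5,226.2));q=n1+d*((top-n1)@ax)/(d@ax);v=p-q
a=np.arctan2(v@hx,v@H.apply([0,-1,0])); print("top line",a/.3927)
E
```

```text
o [0.5198 0.0718 0.    ] yaw 1.444877114132987
[0.5707 0.1414] [0.4817 0.1504] [0.5531 0.0025] [0.4644 0.0131] [ 0.4698 -0.0005] [ 0.5572 -0.0104] [0.5744 0.1333]
axis [-0.0624 -0.4931  0.868 ] foot [0.5173 0.052  0.105 ] top [0.5146 0.0303 0.1432]
proj top [315.9541 225.9487] seen (318, 226.5) side [305.8968 204.5694] seen (306.3, 206)
tri top [0.5142 0.024  0.1418] 0.0027574092852396402
line angle from -y 0.8184100025357608 2.084059084633972
top line 2.13349819118718
```

```bash
cat >> h.py <<'E'
_,H,_,_=frames()
AX=H.apply([-.497,0,.868]);AX/=np.linalg.norm(AX)
XP=np.array([1,0,0])-AX[0]*AX;XP/=np.linalg.norm(XP)
def grip(phi):
    y=R.from_rotvec(AX*phi).apply(XP);z=-AX;return R.from_matrix(np.c_[np.cross(y,z),y,z])
E
python3 - <<'E'
from h import *
d,e=tri((311.4,228),(307.2,213.8));print("disc",d,e)
t,e=tri((318,226.5),(306.3,206));print("foot from top",t-.044*AX, "diff dir",(t-d)/np.linalg.norm(t-d),AX)
F=(d+t-.044*AX)/2;print("F",F)
s,r=Rt();print(s["joint_pos"])
g=grip(-.95);P=F+.011*AX
print("hover",P+.1*AX,rel(P+.1*AX,g));print(rel(P,g))
E
```

```text
disc [0.5154 0.0467 0.1025] 0.004671775866269542
foot from top [0.517  0.0457 0.1036] diff dir [-0.0259 -0.5006  0.8653] [-0.0624 -0.493   0.8678]
F [0.5162 0.0462 0.1031]
[-0.8631  0.1391  0.4512  1.3837 -0.0606  1.6313  0.4265]
hover [ 0.5093 -0.0085  0.1994] (array([-137.6983, -184.3701,  199.1682]), array([-0.0381,  0.5951,  1.7667]))
(array([-109.6441, -143.4177,  285.9775]), array([-0.0381,  0.5951,  1.7667]))
```

```bash
python3 -m jog '[[[-15,-20,0,0,0.04,0.14,60],[-35,-50,0,-0.01,0.1,0.3,85],[-60,-80,5,-0.01,0.15,0.46,85],[-85,-112,15,-0.01,0.21,0.62,85],[-110,-145,30,-0.02,0.26,0.78,85],[-130,-175,50,-0.02,0.32,0.94,85],[-138,-184,75,-0.02,0.37,1.1,85],[-138,-184,100,-0.03,0.42,1.26,85],[-138,-184,130,-0.03,0.48,1.42,85],[-138,-184,160,-0.03,0.53,1.58,85],[-138,-184,185,-0.04,0.58,1.72,85],[-138,-184,199,-0.038,0.595,1.767,85]]]'; python3 - <<'E'
from h import *
F=np.array([.5162,.0462,.1045]);s,r=Rt();print(s["joint_pos"])
print(rel(F+.111*AX,grip(-.95)));print(rel(F+.011*AX,grip(-.95)))
im2=viewer.read_camera("side");im=viewer.read_camera("top")
o=np.vstack([cv2.resize(im[120:280,220:420],(500,300)),cv2.resize(im2[90:270,200:440],(500,300))]);cv2.imwrite("pics/c5.png",o[:,:,::-1])
E
```

```text
time_s: 8.02
tcp_pos: [0.5076, -0.0088, 0.197]
orientation: [-0.234, 0.923, 0.286, 0.105]
wrist_force: [-0.0, 0.0, -0.0]
grip_width: 0.0851
gripper_force: 0.0
[-0.4715  0.1604  0.8342  1.9145 -0.6444  1.3208 -0.3775]
(array([ 2.7567, -0.7104, -3.0687]), array([-0.0013,  0.0023, -0.0051]))
(array([ 2.9836, -0.5842, 96.9309]), array([-0.0013,  0.0023, -0.0051]))
```

View pics/c5.png

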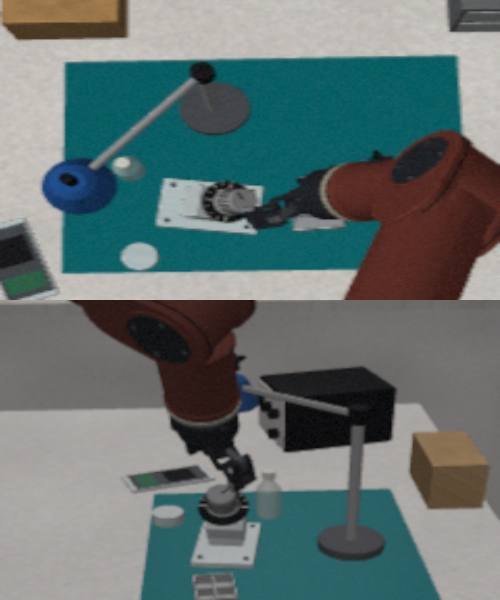

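The lamp hangs well aside at the left (shade at crop 80, 185), and the gripper lines up with the sleeve's slanted axis. I descend and take hold.

```bash
python3 -m jog '[[[2,0,25,0,0,0,85],[2,0,50,0,0,0,85],[3,0,70,0,0,0,85],[3,0,85,0,0,0,85],[3,0,97,0,0,0,85],[3,0,97,0,0,0,85],[3,0,97,0,0,0,65],[3,0,97,0,0,0,50],[3,0,97,0,0,0,38],[3,0,97,0,0,0,30],[3,0,97,0,0,0,30]]]'; python3 - <<'E'
from h import *
F=np.array([.5162,.0462,.1045]);s,r=Rt();print(s["joint_pos"],s["torque"])
print(rel(F+.011*AX,grip(-.95)))
k=plane("top",(246.8,216),.32);h=np.array([.7045,.0665]);d=k[:2]-h;print("lamp",k,np.linalg.norm(d),np.radians(199.2)-np.arctan2(d[1],d[0]))
E
```

```text
time_s: 9.5
tcp_pos: [0.5176, 0.0405, 0.1171]
orientation: [-0.234, 0.923, 0.287, 0.106]
wrist_force: [-4.8, -1.5, 8.2]
grip_width: 0.0405
gripper_force: 59.6
[-0.4939  0.2625  0.7738  2.0056 -0.7718  1.1689 -0.3013] [0.0834 0.8664 0.4423]
(array([-2.5366, -0.2771,  2.7072]), array([-0.001 ,  0.0001, -0.0005]))
lamp [0.5254 0.2176 0.32  ] 0.23430497505309394 1.0357518606806995
```

```bash
python3 -m jog '[[[0,0,-3,0,0,0,30],[0,0,-6,0,0,0,30],[0,0,-8,0,0,0,30],[0,0,-9,0,0,0,30],[0,0,-9,0,0,0,30],[0,0,-9,0,0,0,30]]]'; python3 - <<'E'
from h import *
s,r=Rt();p0=np.array([.5176,.0405,.1171])
print("moved in tool",r.inv().apply(s["tcp_pos"]-p0)*1000,"F tool",r.inv().apply(s["wrist_force"]))
E
```

```text
time_s: 10.25
tcp_pos: [0.5169, 0.0367, 0.1236]
orientation: [-0.234, 0.923, 0.288, 0.106]
wrist_force: [2.5, 5.2, -7.5]
grip_width: 0.0405
gripper_force: 61.5
moved in tool [-0.2308 -0.0814 -7.5115] F tool [2.0819 0.498  9.1822]
```

```bash
python3 -m jog '[[[0,0,0,0,0,-0.1,30],[0,0,0,0,0,-0.25,30],[0,0,0,0,0,-0.4,30],[0,0,0,0,0,-0.55,30],[0,0,0,0,0,-0.7,30],[0,0,0,0,0,-0.85,30],[0,0,0,0,0,-1.0,30],[0,0,0,0,0,-1.0,30]]]'; python3 - <<'E'
from h import *
s,r=Rt();p0=np.array([.5169,.0367,.1236])
print("tool",r.inv().apply(s["tcp_pos"]-p0)*1000,"F",r.inv().apply(s["wrist_force"]),"M",r.inv().apply(s["torque"]),s["joint_pos"],(grip(-.95).inv()*r).as_rotvec())
E
```

```text
time_s: 11.25
tcp_pos: [0.5141, 0.0388, 0.1229]
orientation: [-0.158, 0.67, 0.696, 0.204]
wrist_force: [-6.3, 10.7, -3.7]
grip_width: 0.0403
gripper_force: 61.6
tool [ 1.6516 -2.7614  1.4627] F [ 7.8117 -6.3681  8.149 ] M [1.4272 1.0689 0.0026] [-0.388   0.2324  0.6517  1.9973 -0.7264  1.1631  0.6628] [ 0.0087 -0.0011 -1.0023]
```

```bash
python3 -m jog '[[[0,0,-1.5,0,0,-0.1,30],[0,0,-1.5,0,0,-0.25,30],[0,0,-1.5,0,0,-0.4,30],[0,0,-1.5,0,0,-0.55,30],[0,0,-1.5,0,0,-0.7,30],[0,0,-1.5,0,0,-0.83,30],[0,0,-1.5,0,0,-0.93,30],[0,0,-1.5,0,0,-0.965,30],[0,0,-1.5,0,0,-0.965,30]]]'; python3 - <<'E'
from h import *
s,r=Rt();p0=np.array([.5169,.0367,.1236])
print("tool",r.inv().apply(s["tcp_pos"]-p0)*1000,"F",r.inv().apply(s["wrist_force"]),"M",r.inv().apply(s["torque"]),s["joint_pos"],(grip(-.95).inv()*r).as_rotvec())
im2=viewer.read_camera("side");im=viewer.read_camera("top")
o=np.hstack([cv2.resize(im[200:260,290:330],(400,600),interpolation=2),cv2.resize(im2[190:250,285:325],(400,600),interpolation=2)]);cv2.imwrite("pics/c6.png",o[:,:,::-1])
E
```

```text
time_s: 12.38
tcp_pos: [0.5113, 0.0374, 0.1225]
orientation: [-0.047, 0.272, 0.927, 0.253]
wrist_force: [-15.3, 6.8, -6.4]
grip_width: 0.04
gripper_force: 61.6
tool [ 4.8132 -2.9485  1.0306] F [14.83   -5.9831  8.1349] M [1.7713 2.7455 0.0454] [-0.2944  0.2193  0.5459  1.995  -0.6976  1.1524  1.6024] [ 0.0155  0.0023 -1.9639]
```

View pics/c6.png

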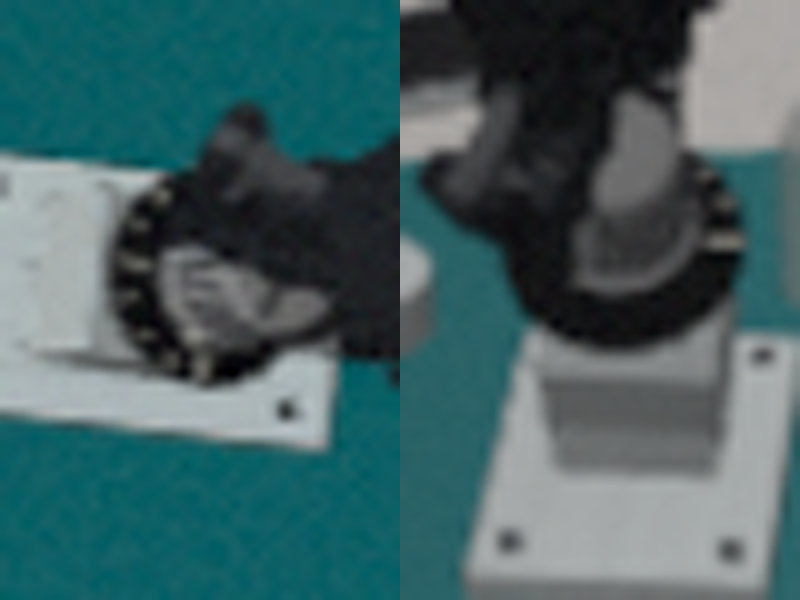

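The sleeve has turned by 1.964 rad with no stop torque; the pointer at crop (190, 360) is near tick 7. I lower it home, then let go.

```bash
python3 -m jog '[[[1,0,2,0,0,0,30],[2,-1,5,0,0,0,30],[2.5,-1,8,0,0,0,30],[2.5,-1,10,0,0,0,30],[2.5,-1,10,0,0,0,30],[2.5,-1,10,0,0,0,30]]]'; python3 - <<'E'
from h import *
s,r=Rt();p0=np.array([.5176,.0405,.1171])
print("axial lift mm",(s["tcp_pos"]-p0)@AX*1000,"F",r.inv().apply(s["wrist_force"]),"M",r.inv().apply(s["torque"]),(grip(-.95).inv()*r).as_rotvec())
E
```

```text
time_s: 13.22
tcp_pos: [0.5117, 0.0406, 0.1167]
orientation: [-0.045, 0.273, 0.927, 0.253]
wrist_force: [-18.8, -3.3, 13.8]
grip_width: 0.04
gripper_force: 64.1
axial lift mm 0.0012354574636924084 F [ 17.3519  -6.1909 -14.6559] M [1.7044 3.2929 0.0003] [ 0.0078  0.0017 -1.9633]
```

Down (lift 0). Release, withdraw along the axis, and look.

```bash
python3 -m jog '[[[0,0,-2,0,0,0,45],[0,0,-2,0,0,0,60],[0,0,-2,0,0,0,85],[0,0,-2,0,0,0,85],[0,0,-20,0,0,0,85],[0,0,-45,0,0,0,85],[0,0,-75,0,0,0,85],[0,0,-110,0,0,0,85],[0,0,-150,0,0,0,85],[0,0,-190,0,0,0,85],[0,0,-200,0,0,0,85],[0,0,-200,0,0,0,85]]]'; python3 - <<'E'
from h import *
s,r=Rt();im2=viewer.read_camera("side");im=viewer.read_camera("top")
o=np.hstack([cv2.resize(im[150:270,225:345],(400,600),interpolation=2),cv2.resize(im2[190:250,285:325],(400,600),interpolation=2)]);cv2.imwrite("pics/c7.png",o[:,:,::-1])
E
```

```text
time_s: 14.72
tcp_pos: [0.5027, -0.0583, 0.2909]
orientation: [-0.041, 0.273, 0.927, 0.253]
wrist_force: [-0.6, 0.4, -0.8]
grip_width: 0.0849
gripper_force: 0.0
```

View pics/c7.png

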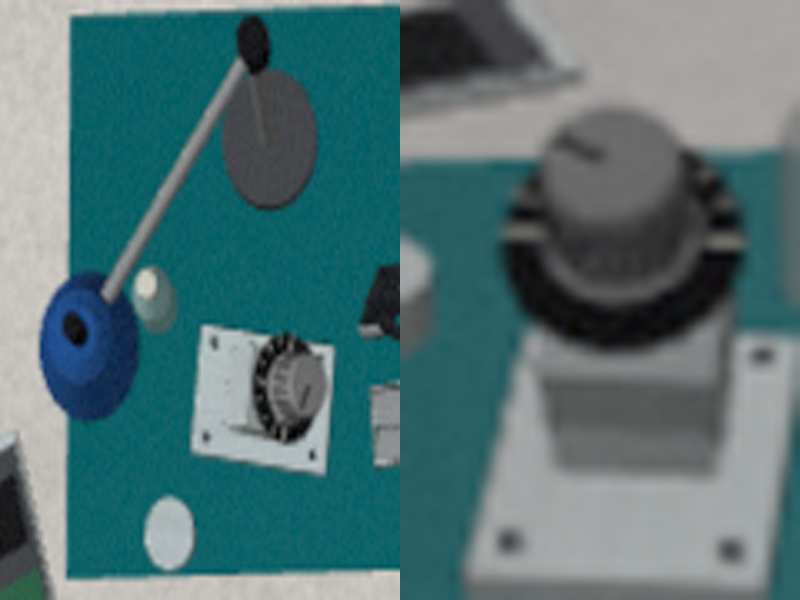

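```bash
python3 - <<'E'
from h import *
t=np.array([.5162,.0462,.1045])+.044*AX;hx=np.cross(H.apply([0,1,0]),AX)
def q(n,p):
    o,d=ray(n,p);return o+d*((t-o)@AX)/(d@AX)
for n,a,b in(("side",(285+16,190+14),(285+20.5,190+15.8)),("top",(225+305*.3,150+402*.2),(225+309*.3,150+382*.2))):
    v=q(n,a)-q(n,b);print(n,np.arctan2(v@hx,v@H.apply([0,-1,0]))/.3927)
E
```

```text
side 7.015800146284373
top 7.48935198013844
```

```bash
python3 -c "
from workcell import bot; print(bot.hand_in())"
```

```text
the job is handed in; nothing more can be done
None
```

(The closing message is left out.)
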